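# Shift the blade carriage to the felt wheel and pin it

## Task

The blade clamped in the grinder's slide carriage is ready for honing. Lift the sharpening stone off the slide and lay it flat in the wooden stone tray, push the carriage along its rail until it clicks into the station at the pale felt wheel, where the fork is, then take the headed locking pin from the wooden block and push it through the fork and the carriage's lug until its head sits down on the fork. Let go of everything, keep the carriage off the stone and the gripper off the clamped blade, and leave the other things on the bench where they are.

Things in the scene. Friction and masses are not known exactly. Their poses are not given: they have to be found in the camera images.
- machine: Fixed bench grinder (grey motor, red guards up to 235 mm high) carrying an inclined slide on the robot's side. Origin on the bench under the slide's middle; x to the wheels, y along the rail, z up. Spindle at x 155, z 135 mm. Grey stone wheel at y +125, pale felt wheel at y -125 mm. Clear eye shields 84 mm wide over each wheel reach forward to x 45 mm, 215 to 245 mm above the bench.
- slide: The slide's flat grey bed, part of the machine. Origin in its surface, 80 mm above the machine's origin; y along the rail, x up the slope to the wheels, z square to the bed, leaning 25 deg from vertical towards the robot. Bed x -55 to 72, y -212 to 202 mm. Fence 20 mm high along its lower edge, x -54 to -46. End stops 22 mm high at y 193 to 201 and -205 to -212. Notch bar 8 mm high at x 62 to 70.
- lock_hole (a point): Mouth of the lock hole, centre of the top of the steel fork fixed to the slide (slide x -78, y -125, z 50 mm; slide axes: the pin goes in along -z). Fork open at both y ends: plates 44 x 44 x 10 mm at slide z 12 to 22 and 40 to 50 with 18 mm through holes, countersunk 2.5 mm, joined by a 12 mm web on the robot's side. Free below.
- carriage (a joint): Place of the carriage along its rail, m: 0 = stone wheel's station, grows along the slide's -y, 0.25 = felt wheel's station, where the lug hole is under the lock hole; stops at -0.008 and 0.270. Friction about 1.5 N; at each station a spring ball drops into a notch and centres it from about 3 mm away; some 7 N pushes it out.
- sled: The carriage. Slide axes, origin at slide x 0, z 0, y 125 mm minus the joint value. Aluminium block x -42 to 48, y -55 to 55, z 3 to 25 mm; at each y end a steel cheek 12 mm thick, x -28 to 36, up to z 49; between them a clamp bar with two black knobs at x 9 to 35, up to z 64. Steel lug at y -18 to 18, z 26 to 36, reaching over the fence to x -98.
- push_face (a point): Middle of the flat outer face of the carriage's +y cheek (sled x 4, y 55, z 30 mm; slide axes), the face to push on towards the felt wheel's station.
- lug_hole (a point): Centre of the top of the 17 mm through hole in the carriage's lug (sled x -78, y 0, z 36 mm; slide axes). At the felt wheel's station it is 14 mm below the lock hole.
- blade: Plane blade 110 x 42 x 4 mm clamped in the carriage and moving with it; origin and axes of the sled. Lies at x -17 to 95, y -21 to 21, z 25 to 30 mm, edge towards the wheels. Not to be touched.
- stone: Grey two-layer sharpening stone 100 x 50 x 25 mm, lying flat on the slide between the carriage and the felt wheel's station, its lower end against the fence. Origin at the centre of its underside; x along its 100 mm (up the slope at first), y across its 50 mm (along the rail at first), z through its thickness. 0.3 kg.
- tray: Fixed open wooden tray for the stone, 180 (x) x 150 (y) x 28 mm high, walls and floor 6 mm thick. Origin at the centre of its underside, z up. Stands left or right of the slide.
- pinblock: Fixed wooden block 170 (x) x 70 (y) x 62 mm high with three upright 16.5 mm holes in a row along its x, 50 mm apart, the second in the middle, 58 mm deep. The pin and two punches stand in them in any order. Origin at the centre of its underside. Stands on the other side from the tray.
- pin: Steel locking pin standing in the block, head on the block's top: shank 14 mm thick, 55 mm long with a tapered end, and a plain dark cylindrical head 28 mm thick and 34 mm high; the only one with a head thicker than its shank. Origin at the shank's lower end, z along the pin to the head. 0.12 kg.
- pin_shoulder (a point): Underside of the pin's head, on the pin's axis, 55 mm above its origin; axes as the pin.
- drift: Bystander: straight steel drift punch 13.6 mm thick, 102 mm long, no head, standing in the block with 44 mm showing. Origin at its lower end.
- centre_punch: Bystander: steel centre punch 13.6 mm thick, 92 mm long, narrower at the top, standing in the block with 34 mm showing. Origin at its lower end.
- knife_wood: Bystander: knife with a wooden handle, 257 mm long, 18 mm high, lying in front of the slide; origin at the handle's front end, blade to +x.
- knife_blue: Bystander: knife with a blue handle, 237 mm long, 18 mm high, lying in front of the slide; origin at the handle's front end, blade to +x.
- oil_bottle: Bystander: amber oil bottle, 52 mm thick, 160 mm high, standing; origin under its centre.
- mug: Bystander: white mug, 74 mm wide, 85 mm high, standing; origin under its centre.
- paste_tin: Bystander: round aluminium tin, 60 mm wide, 50 mm high, standing by the slide; origin under its centre.
Things that resemble listed ones, but are neither listed nor needed, are in the scene too. What is meant by the pin is not turquoise, and is the smaller of those in its own colour.

How it is judged:
On the way, in this order (a step that is already met when the one before it is completed fails the run):
1. the stone lies flat in the tray, released (x of stone in the frame of tray between -0.062 and 0.062 m and y of stone in the frame of tray between -0.055 and 0.055 m and z of stone in the frame of tray below 0.011 m and angle between stone's own z axis and vertical below 0.12 rad and linear speed of stone below 0.02 m/s and contact force between the fingers and stone below 0.2 N), for 0.2 s.
2. the carriage rests in the felt wheel's station (value of joint carriage between 0.247 and 0.253 m and velocity of joint carriage between -0.01 and 0.01 m/s), for 0.2 s.
3. the pin is through fork and lug, its head on the fork (z of pin_shoulder in the frame of lock_hole between -0.003 and 0.003 m and x of pin_shoulder in the frame of lock_hole between -0.004 and 0.004 m and y of pin_shoulder in the frame of lock_hole between -0.004 and 0.004 m and angle between the z axis of pin and the z axis of lock_hole, either way round below 0.12 rad and linear speed of pin below 0.02 m/s), for 0.2 s.
At the end, for the whole second after the job is handed in: Stone flat on the tray's floor (within 7 deg, centre within 62 mm of the tray's middle along its length, 55 mm across); carriage within 3 mm of the felt wheel's station; pin's head down on the fork to 3 mm, within 4 mm of the hole's centre and 7 deg of its direction; all released and at rest (all of step 1 and all of step 2 and all of step 3); the robot touches nothing.
It fails at once if the gripper touches the clamped blade (contact force between any of the fingers, the arm and blade above 1 N).
It fails at once if the carriage is driven against the stone (contact force between sled and stone above 1 N).
It fails at once if a bystander is moved by more than 30 mm (distance of any of drift, centre_punch, knife_wood, knife_blue, oil_bottle, mug, paste_tin from where it was at the start of the episode above 0.03 m).
It also fails if it takes over 70 s, if anything falls off the work surface, if the arm or the gripper's body presses on something with over 40 N, if the wrist force passes 120 N, or if a joint passes its speed limit or range.

## Robot

A 7-joint arm with a two-finger parallel gripper is mounted at the origin on the work surface. World frame = base frame: x ahead of the robot, y to its left, z up, the work surface at z = 0. Lengths are in m, angles in rad, forces in N, time in s.
With the tool pointing down it reaches from about 0.425 to 0.925 m from the base axis. Payload 6.8 kg.
Tool frame: the origin (TCP) lies between the finger pads; the fingertips stand 14 mm ahead of it and the grasp point (between the pads) lies 5 mm behind it; z points along the fingers, y is the line along which they close (so a half turn about z gives the same grasp; the last joint's range is limited). The gripper opens to 85 mm and grips with 20 to 120 N. Pads are 22 mm wide; open, the fingers measure 114 mm over their backs; the gripper's body (76 mm by 85 mm) begins 54 mm behind the grasp point. The pads swing forward as they close: fully open they stand 13 mm farther back than shut.
Start: joints at [1.063, 0.477, 0.022, 1.555, -0.011, 1.109, -0.083], TCP at [0.263, -0.622, 0.245] pointing down, gripper open.
Joint ranges: [-2.96, 2.96], [-0.34, 2.1], [-1.41, 1.46], [0.24, 2.44], [-1.37, 4.51], [0.17, 1.92], [-2.96, 2.96]. Speed limits (rad/s): [2.39, 2.39, 3.14, 3.14, 3.14, 3.14, 3.14].

## Interface

Orientations are given as a unit quaternion [x, y, z, w].
In Python, from cell import * gives the robot as it stands. The module is installed in compiled form; this text tells all that it offers.
- The arm moves only by the tool move_arm, never from a script. Its argument "rows" is a list of rows, each a list of 2 entries, a list of its own where there are three numbers: the shift along the tool's x, y, z in mm, then the turn about the tool's z in degrees. In form: [[[x, y, z], spin], ...]. A call has 1 to 20 rows; each row shifts and turns the commanded pose from where the row before left it, along the tool's axes as they then stand; what a row does not reach is not made up. A row lasts 1/10 s, in which the tool goes at most 50 mm and 8.59 degrees, less where a joint would pass 70% of its speed; a pose out of reach is approached as far as the arm can. A call is refused whole if a number of a shift passes 50 or a number of a turn 8.59, either way. A call with a gripper value outside its range is refused whole. "gripper" is the opening in per cent of the stroke, from 0 (shut) to 100 (fully open), set as the call begins (left out, the last holds). The fingers move at their own pace and stop on an object; "newtons" is the grip in N (left out, the last holds). Time passes only in rows, so rows that do not move let the fingers close. It gives the time, the measured TCP pose, the force, the opening and the grip force at its end, in the units of the state.
- read_state(): the state, without advancing time (a new reading comes with each control period).
- get_image(name): name is "scene" or "top" or "wrist"; returns a dict with "image" (384x512x3 uint8, red, green, blue), "z_map" (384x512 float32, m along the optical axis (not along the pixel's ray), 0 where there is no reading), "K" (3x3 intrinsics, pixels), "R" (3x3) and "t" (3): a world point X has camera coordinates R X + t; the wrist camera has in their place "mount" (4x4, takes a point from camera to tool coordinates, whose origin is the TCP and whose axes are the flange's). Camera axes: x right, y down, z forward; pixel columns grow to the right and rows downward; lengths in m; the calibration is good to about 2 mm. A picture is of the moment at which its call begins: read the wrist's pose just before it.
- job_done(): hands the job in; it is judged then, once.
The state is a dict: "t": time; "joints": joint angles; "joint_velocities": joint speeds; "tau": joint torques, N m; "ee_pos": TCP position; "ee_rot": TCP orientation; "wrist_force": force on the tool from outside, world axes, zero at the start; "ft_torque": the same for the moment, N m; "opening": finger opening in m; "gripper_force": force on a finger pad.
Only numpy, scipy, OpenCV 4.12 (cv2) and the standard library are available. Lean on these libraries where they do the work, as an engineer would, in place of code of your own. Each camera call takes 0.05 s, during which the arm holds its last target. There are 200 camera calls.

## Working session

There is one attempt and no reset: what is moved stays moved. The work goes in short steps, Python scripts to look and compute and a tool call to move; the robot and the scene stay as the last step left them, time stands still between calls to the robot, and variables do not carry over. Pictures are saved under pics/ and viewed, at most 10 in all, crops included, and the job is handed in when it is done.

Besides the shell and the picture viewer there is one more tool, called after "Request:" in YAML: its name, and indented under it one key for each argument. move_arm: Moves the arm, as the interface text tells. Its arguments: {"type":"object","properties":{"rows":{"type":"array","items":{"type":"array"}},"gripper":{"type":"number"},"newtons":{"type":"number"}},"required":["rows"]}

```bash
mkdir -p pics
cat > h.py <<'E'
from cell import *
import numpy as np, cv2
from scipy.spatial.transform import Rotation as R
def cloud(d, pose=None):
    z=d["z_map"]; K=d["K"]; v,u=np.mgrid[:z.shape[0],:z.shape[1]]
    P=np.stack([(u-K[0,2])/K[0,0]*z,(v-K[1,2])/K[1,1]*z,z],-1)
    if "R" in d: return (P-d["t"])@d["R"]
    M=d["mount"]; s=pose; Q=P@M[:3,:3].T+M[:3,3]
    return Q@R.from_quat(s["ee_rot"]).as_matrix().T+s["ee_pos"]
E
python3 - <<'E'
from h import *
s=read_state(); print(s)
for n in ("scene","top"):
    d=get_image(n); np.savez(n+".npz",**d)
    cv2.imwrite(f"pics/{n}.png",cv2.resize(d["image"][:,:,::-1],(800,600),interpolation=cv2.INTER_CUBIC))
    print(n,d["K"],(-d["R"].T@d["t"]),d["R"])
E
```

```text
{'t': 0.0, 'joints': array([ 1.06289512,  0.47780235,  0.02234562,  1.55643199, -0.01148983,
        1.10927664, -0.08306822]), 'joint_velocities': array([-1.55475955e-03, -1.07774798e-03, -9.53487747e-05,  1.66340624e-03,
       -4.53189974e-04, -1.04545831e-03, -2.26456386e-04]), 'tau': array([-2.41280293e-05, -5.96447539e+01,  1.60782505e+00, -2.81192994e+01,
        1.25015658e-02,  9.33681760e-03,  1.27766094e-05]), 'ee_pos': array([ 0.26250327, -0.62126913,  0.24433251]), 'ee_rot': array([ 9.80080677e-01,  1.98597749e-01, -2.47982895e-04, -8.59964339e-04]), 'wrist_force': array([-0.75048198,  0.14428713,  1.37977398]), 'ft_torque': array([-0.02164268, -0.02494749, -0.01935071]), 'gripper_force': 0.0, 'opening': 0.08539613110318381}
scene [[384.43961987   0.         260.26422303]
 [  0.         384.43961987 187.86348431]
 [  0.           0.           1.        ]] [1.38049758 0.02095906 0.66157819] [[ 5.76279724e-03  9.99983234e-01  5.67683449e-04]
 [ 5.66052773e-01 -2.79411625e-03 -8.24364271e-01]
 [-8.24348863e-01  5.07198293e-03 -5.66059384e-01]]
top [[441.93439007   0.         250.74370151]
 [  0.         441.93439007 194.56159866]
 [  0.           0.           1.        ]] [0.34767609 0.02762164 1.44567297] [[-0.02056686 -0.99975918 -0.00765478]
 [-0.9908173   0.02140509 -0.13350241]
 [ 0.13363411  0.00483876 -0.99101893]]
```

View pics/scene.png

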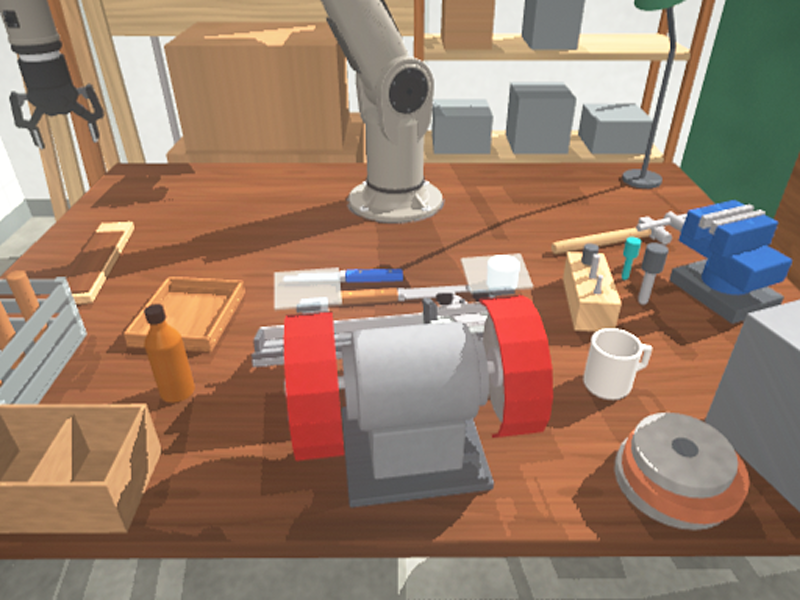

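View pics/top.png

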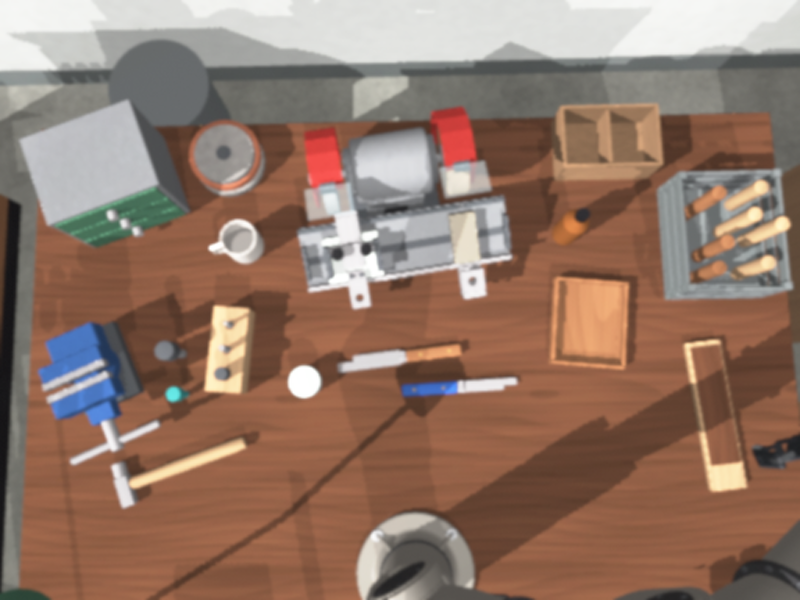

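The top view shows the carriage at (353,255), the stone at (464,240), the fork at (472,283), the tray at (592,322) and the pin block at (230,350). The headed pin is in the block's nearest hole, at (222,373). Next I'll measure these.

```bash
cat > m.py <<'E'
from h import *
d=dict(np.load("top.npz")); P=cloud(d)
def reg(u0,v0,u1,v1): return P[int(v0*.64):int(v1*.64),int(u0*.64):int(u1*.64)].reshape(-1,3)
def rect(p): 
    (c,s,a)=cv2.minAreaRect(p[:,:2].astype(np.float32)); return np.round(c,4),np.round(s,4),round(a,1)
print("bench",np.median(reg(300,420,400,480),0))
t=reg(535,260,645,380); print("tray",rect(t[(t[:,2]>.02)&(t[:,2]<.04)]))
b=reg(190,295,265,400); bb=b[(b[:,2]>.056)&(b[:,2]<.068)]; print("block",rect(bb),np.median(bb[:,2]))
hi=b[(b[:,2]>.08)]; 
for c in ((222,373),(225,349),(230,323)):
    q=reg(c[0]-14,c[1]-14,c[0]+14,c[1]+14); q=q[q[:,2]>.078]; print(c,len(q),q.mean(0) if len(q) else 0,q[:,2].max() if len(q) else 0, rect(q) if len(q)>4 else 0)
# bed plane
q=reg(390,215,445,270); rng=np.random.default_rng(0); best=0
for i in range(500):
    a=q[rng.choice(len(q),3,False)]; n=np.cross(a[1]-a[0],a[2]-a[0]); L=np.linalg.norm(n)
    if L<1e-6: continue
    n/=L; n*=np.sign(n[2]); k=abs((q-a[0])@n)<.002
    if k.sum()>best: best=k.sum(); kk=k
c=q[kk].mean(0); n=np.linalg.svd(q[kk]-c)[2][2]; n*=np.sign(n[2])
print("plane",c,n,"tilt",np.degrees(np.arccos(n[2])),"yaw",np.degrees(np.arctan2(-n[1],-n[0])),best,len(q))
yaw=np.arctan2(-n[1],-n[0]); 
Y=np.array([-np.sin(yaw),np.cos(yaw),0]); X=np.cross(Y,n)
B=np.stack([X,Y,n],1)
a=reg(280,170,530,320); sl=(a-c)@B
m=np.abs(sl[:,2])<.003; print("bed ext",[np.percentile(sl[m,i],[0.5,99.5]) for i in(0,1)])
f=(reg(455,262,495,305)-c)@B; 
h=np.histogram(f[:,2],bins=np.arange(-.06,.09,.006)); print(h)
k=(abs(f[:,2]-.05)<.005)
print("fork",k.sum(),f[k].min(0),f[k].max(0),f[k].mean(0))
E
python3 m.py
```

```text
bench [ 0.24521292  0.12729684 -0.00057401]
tray (array([ 0.4939, -0.3717]), array([0.1526, 0.1802]), 84.3)
block (array([0.4514, 0.3691]), array([0.0717, 0.1703]), 84.7) 0.061752979401096766
(222, 373) 78 [0.401008   0.37202001 0.09377522] 0.10238372010418378 (array([0.4005, 0.3737]), array([0.0247, 0.0275]), 0.4)
(225, 349) 22 [0.45029255 0.36646509 0.09920141] 0.10873691050393444 (array([0.4502, 0.368 ]), array([0.0093, 0.0107]), 4.2)
(230, 323) 11 [0.4865206  0.33280677 0.21281508] 1.4456729732667117 (array([0.4231, 0.1978]), array([0.3722, 0.0072]), 65.0)
plane [ 0.65752323 -0.01658244  0.08349228] [-0.41397898 -0.0518523   0.90880842] tilt 24.65880003837098 yaw 7.139315422120837 598 1225
bed ext [array([-0.18376905,  0.09502098]), array([-0.18415354,  0.22570665])]
(array([ 16,  48,  40,  42,  52,  65,  53,   9,   0,   1,   0,   4,  40,
        67,  17,   1,  13, 129,  94,   0,   0,   0,   0,   0]), array([-6.00000000e-02, -5.40000000e-02, -4.80000000e-02, -4.20000000e-02,
       -3.60000000e-02, -3.00000000e-02, -2.40000000e-02, -1.80000000e-02,
       -1.20000000e-02, -6.00000000e-03, -1.38777878e-17,  6.00000000e-03,
        1.20000000e-02,  1.80000000e-02,  2.40000000e-02,  3.00000000e-02,
        3.60000000e-02,  4.20000000e-02,  4.80000000e-02,  5.40000000e-02,
        6.00000000e-02,  6.60000000e-02,  7.20000000e-02,  7.80000000e-02,
        8.40000000e-02]))
fork 195 [-0.11797446 -0.1209328   0.0450306 ] [-0.06129115 -0.07608356  0.05393833] [-0.08880071 -0.0984258   0.04823701]
```

```bash
cat > fit.py <<'E'
from h import *
from scipy.optimize import least_squares
t=np.radians(25)
def frame(x,y,yaw):
    M=R.from_euler("z",yaw).as_matrix()@R.from_euler("y",-t).as_matrix()
    return M,np.array([x,y,.08])
def boxes(q,ys=None):
    b=[[-55,72,-212,202,-10,0],[-54,-46,-205,193,0,20],[-55,72,193,201,0,22],[-55,72,-212,-205,0,22],[62,70,-205,193,0,8],
       [-100,-56,-147,-103,40,50],[-100,-56,-147,-103,12,22]]
    y=125-q*1e3
    b+=[[-42,48,y-55,y+55,3,25],[-28,36,y-55,y-43,25,49],[-28,36,y+43,y+55,25,49],[-98,-42,y-18,y+18,26,36],[-17,95,y-21,y+21,25,30],[9,35,y-43,y+43,40,55]]
    if ys is not None: b+=[[-46,54,ys*1e3-25,ys*1e3+25,0,25]]
    return np.array(b)/1e3
def sd(p,b):
    c=(b[0::2]+b[1::2])/2; h=(b[1::2]-b[0::2])/2; q=abs(p-c)-h
    return np.linalg.norm(np.maximum(q,0),axis=1)+np.minimum(q.max(1),0)
def res(v,p,full=False):
    M,o=frame(*v[:3]); s=(p-o)@M
    d=np.min([abs(sd(s,b)) for b in boxes(v[3],v[4])],0)
    return np.clip(d,0,.012)
if __name__=="__main__":
    d=dict(np.load("top.npz")); P=cloud(d)
    p=P[int(185*.64):int(312*.64),int(292*.64):int(520*.64)].reshape(-1,3)
    M,o=frame(.655,.012,np.radians(6.5)); s=(p-o)@M
    p=p[(p[:,2]>.03)&(s[:,0]<.08)&(s[:,0]>-.11)&(s[:,2]<.055)&(abs(s[:,1])<.23)]
    best=None
    for x in (.64,.65,.66):
        for yaw in (4,6,8):
            for q in (0,.01):
              r=least_squares(res,[x,.012,np.radians(yaw),q,-.1],args=(p,),loss="soft_l1",f_scale=.003,diff_step=1e-4,x_scale=[.01,.01,.05,.01,.01])
              if best is None or r.cost<best.cost: best=r
    v=best.x; print(len(p),best.cost,v,np.degrees(v[2]),"median",np.median(res(v,p)))
    np.save("v.npy",v); M,o=frame(*v[:3])
    print("fork",o+M@[-.078,-.125,.05],"stone c",o+M@[.004,v[4],.025],"push",o+M@[.004,.18-v[3],.03])
    sh=(p-o)@M
    k=(abs(sh[:,2]-.025)<.004)&(sh[:,1]<0)&(sh[:,0]>-.05); print("stone top ext",np.percentile(sh[k],[1,50,99],axis=0))
E
python3 fit.py
```

```text
5951 0.01911413535371864 [ 0.64656329  0.01058908  0.14428195  0.02155236 -0.12198337] 8.266746881107808 median 0.0016433312249941536
fork [ 0.5736672  -0.12631457  0.09235116] stone c [ 0.65723417 -0.11112469  0.10434817] push [0.61482214 0.16608866 0.10887971]
stone top ext [[-0.04868683 -0.210491    0.02113841]
 [ 0.00141224 -0.12584729  0.02431647]
 [ 0.05510607 -0.04286953  0.02869887]]
```

Run:
```python
from fit import *
import itertools
v=np.load("v.npy"); d=dict(np.load("top.npz")); M,o=frame(*v[:3])
im=d["image"][:,:,::-1][95:215,180:345].copy(); im=cv2.resize(im,None,fx=4.8,fy=4.8,interpolation=cv2.INTER_CUBIC)
for b in boxes(v[3],v[4]):
    c=np.array(list(itertools.product(b[:2],b[2:4],b[4:])))@M.T+o
    q=c@d["R"].T+d["t"]; px=(q@d["K"].T); px=((px[:,:2]/px[:,2:]+.5-[180,95])*4.8).astype(int)
    for i,j in itertools.combinations(range(8),2):
        if bin(i^j).count("1")==1: cv2.line(im,tuple(map(int,px[i])),tuple(map(int,px[j])),(0,255,0),1)
cv2.imwrite("pics/ov.png",im)
```

```text
(no output)
```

View pics/ov.png

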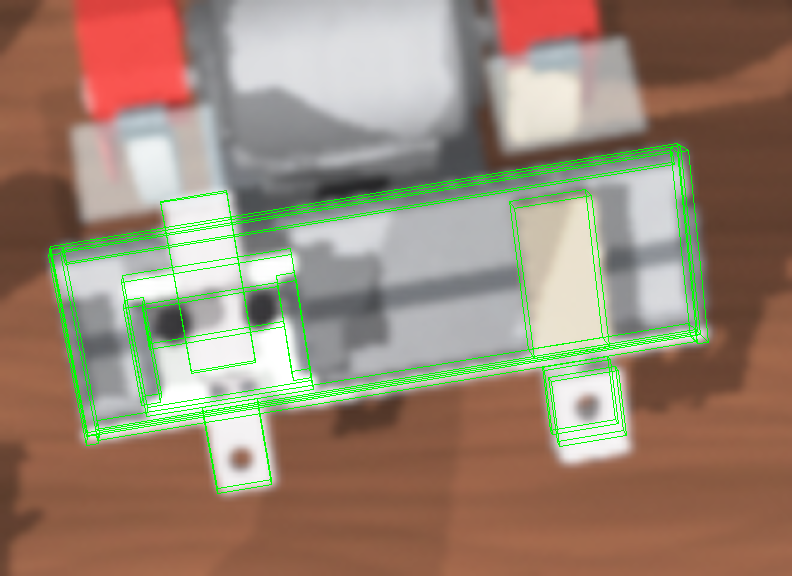

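The overlay fits well: the bed, the carriage (joint at about 0.0216) and the stone all line up, and the lock hole is at (587,407) on the model. The tool stays vertical, so I'll pre-tilt the pin between the pads later.

```bash
cat >> h.py <<'E'
def go(pos,heading):
    "print the spin (first) then shift in tool axes after spin, mm"
    s=read_state(); M=R.from_quat(s["ee_rot"]).as_matrix(); h0=np.degrees(np.arctan2(M[1,0],M[0,0]))
    sp=(h0-heading+90)%180-90; a=np.radians(h0-sp)
    T=np.array([[np.cos(a),np.sin(a),0],[np.sin(a),-np.cos(a),0],[0,0,-1]])
    print("t",round(s["t"],2),"h0",round(h0,2),"tilt",round(np.degrees(np.arccos(-M[2,2])),2),"spin",round(sp,2),"shift",np.round(T.T@(np.array(pos)-s["ee_pos"])*1e3,1))
E
python3 -c "
from h import *
go([.6523,-.1118,.245],8.27)"
```

```text
t 0.1 h0 22.91 tilt 0.09 spin 14.64 shift [ 459.  -448.1   -0.6]
```

Request:
move_arm:
  rows:
    - [[0,0,0],7.3]
    - [[0,0,0],7.3]
    - [[0,0,0],0]
  gripper: 100
  newtons: 70

```text
t: 0.4
ee_pos: [0.2627, -0.6215, 0.2448]
ee_rot: [0.997, 0.072, -0.0, -0.0]
wrist_force: [0.0, -0.1, -0.0]
opening: 0.0856
gripper_force: 0.0
```

Request:
move_arm:
  rows:
    - [[23,-22.4,0],0]
    - [[23,-22.4,0],0]
    - [[23,-22.4,0],0]
    - [[23,-22.4,0],0]
    - [[23,-22.4,0],0]
    - [[23,-22.4,0],0]
    - [[23,-22.4,0],0]
    - [[23,-22.4,0],0]
    - [[23,-22.4,0],0]
    - [[23,-22.4,0],0]
    - [[23,-22.4,0],0]
    - [[23,-22.4,0],0]
    - [[23,-22.4,0],0]
    - [[23,-22.4,0],0]
    - [[23,-22.4,0],0]
    - [[23,-22.4,0],0]
    - [[23,-22.4,0],0]
    - [[23,-22.4,0],0]
    - [[23,-22.4,0],0]
    - [[23,-22.4,0],0]

```text
t: 2.4
ee_pos: [0.6537, -0.111, 0.2451]
ee_rot: [0.997, 0.074, -0.0, 0.0]
wrist_force: [0.6, -1.1, -0.7]
opening: 0.0856
gripper_force: 0.0
```

Request:
move_arm:
  rows:
    - [[0,0,20],0]
    - [[0,0,0],0]

```text
t: 2.6
ee_pos: [0.6519, -0.1106, 0.2224]
ee_rot: [0.997, 0.075, -0.002, -0.001]
wrist_force: [-0.4, 0.3, -0.5]
opening: 0.0853
gripper_force: 0.0
```

Run:
```python
from h import *
from fit import *
v=np.load("v.npy"); M,o=frame(*v[:3])
s=read_state(); d=get_image("wrist"); P=cloud(d,s).reshape(-1,3); np.savez("w1.npz",P=P)
sl=(P-o)@M
k=(abs(sl[:,2]-.025)<.004)&(abs(sl[:,1]+.122)<.06)&(abs(sl[:,0])<.05); print("stone",k.sum(),np.percentile(sl[k],[1,50,99],axis=0))
print(d["mount"])
cv2.imwrite("pics/w1.png",d["image"][:,:,::-1])
go([.6523,-.1118,.0925],8.27)
```

```text
stone 3166 [[-0.04763983 -0.14780977  0.02132887]
 [ 0.00048005 -0.12296086  0.0258255 ]
 [ 0.03391666 -0.09261589  0.02700317]]
[[ 9.90011596e-04 -9.51162084e-01 -3.08690314e-01  7.97660632e-02]
 [ 9.99999063e-01  1.23358592e-03 -5.93894520e-04  4.18299647e-04]
 [ 9.45685975e-04 -3.08689437e-01  9.51162414e-01 -1.29679348e-01]
 [ 0.00000000e+00  0.00000000e+00  0.00000000e+00  1.00000000e+00]]
t 2.65 h0 8.46 tilt 0.22 spin 0.19 shift [  0.3  -0.2 131.2]
```

View pics/w1.png

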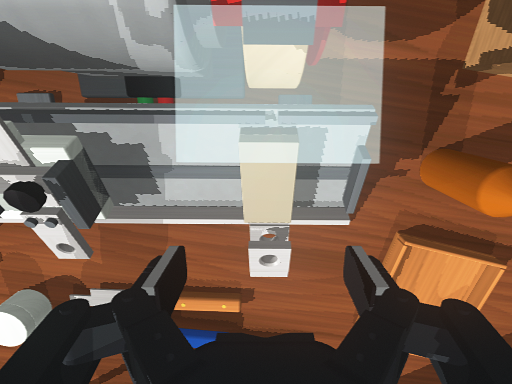

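The wrist view shows the stone centred at (268,180) between the open pads, with the fork at (268,262). I'll descend, watching the force near the eye shield.

Request:
move_arm:
  rows:
    - [[0,0,17],0]
    - [[0,0,18],0]
    - [[0,0,18],0]
    - [[0,0,18],0]
    - [[0,0,16],0]
    - [[0,0,9],0]
    - [[0,0,0],0]

```text
t: 3.35
ee_pos: [0.6524, -0.1125, 0.1282]
ee_rot: [0.997, 0.072, -0.001, -0.0]
wrist_force: [0.6, -0.8, 0.4]
opening: 0.0856
gripper_force: 0.0
```

Request:
move_arm:
  rows:
    - [[0,0,5],0]
    - [[0,0,5],0]
    - [[0,0,5],0]
    - [[0,0,5],0]
    - [[0,0,5],0]
    - [[0,0,5],0]
    - [[0,0,5],0]
    - [[0,0,0],0]

```text
t: 4.15
ee_pos: [0.6526, -0.112, 0.0933]
ee_rot: [0.997, 0.072, -0.001, -0.0]
wrist_force: [-0.2, -0.7, 0.5]
opening: 0.0858
gripper_force: 0.0
```

No contact. I'll close on the stone.

Request:
move_arm:
  rows:
    - [[0,0,0],0]
    - [[0,0,0],0]
    - [[0,0,0],0]
    - [[0,0,0],0]
    - [[0,0,0],0]
    - [[0,0,0],0]
    - [[0,0,0],0]
    - [[0,0,0],0]
  gripper: 0
  newtons: 70

```text
t: 4.95
ee_pos: [0.6536, -0.1121, 0.0951]
ee_rot: [0.997, 0.072, 0.001, 0.0]
wrist_force: [-1.4, 0.8, 4.4]
opening: 0.0483
gripper_force: 73.9
```

Request:
move_arm:
  rows:
    - [[-1,0,-8],0]
    - [[-2,0,-12],0]
    - [[-4,0,-18],0]
    - [[-5,0,-20],0]
    - [[-8,0,-20],0]
    - [[-15,0,-15],0]
    - [[0,0,0],0]

```text
t: 5.65
ee_pos: [0.6184, -0.1181, 0.191]
ee_rot: [0.997, 0.072, 0.002, 0.001]
wrist_force: [0.7, -1.4, -3.7]
opening: 0.0487
gripper_force: 73.3
```

```bash
python3 -c "
from h import *
go([.494,-.372,.18],-5.7)"
```

```text
t 5.65 h0 8.24 tilt 0.23 spin 13.94 shift [-98.6 265.   11. ]
```

Request:
move_arm:
  rows:
    - [[0,0,0],7]
    - [[0,0,0],7]
    - [[-10.8,26.5,0],0]
    - [[-10.8,26.5,0],0]
    - [[-10.8,26.5,0],0]
    - [[-10.8,26.5,0],0]
    - [[-10.8,26.5,0],0]
    - [[-10.8,26.5,0],0]
    - [[-10.8,26.5,0],0]
    - [[-10.8,26.5,0],0]
    - [[-10.8,26.5,0],0]
    - [[-10.8,26.5,0],0]
    - [[0,0,25],0]
    - [[0,0,30],0]
    - [[0,0,30],0]
    - [[0,0,25],0]
    - [[0,0,10],0]
    - [[0,0,0],0]

```text
t: 7.45
ee_pos: [0.4842, -0.3694, 0.0661]
ee_rot: [0.999, -0.05, -0.001, -0.001]
wrist_force: [-0.2, -0.7, -3.4]
opening: 0.0486
gripper_force: 73.1
```

Run:
```python
from h import *
go([.484,-.372,.04],-5.7)
d=get_image("top"); cv2.imwrite("pics/t2.png",cv2.resize(d["image"][150:260,320:440,::-1],None,fx=4,fy=4))
d=get_image("wrist"); cv2.imwrite("pics/w2.png",d["image"][:,:,::-1])
```

```text
t 7.45 h0 -5.68 tilt 0.16 spin 0.02 shift [ 0.1  2.6 26.1]
```

View pics/w2.png

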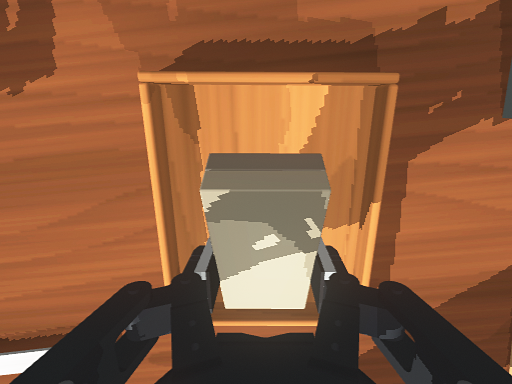

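The stone is held tilted over the tray, inside the walls. I'll lower it with a lighter grip so it pivots, then release.

Request:
move_arm:
  rows:
    - [[0,1,8],0]
    - [[0,1,8],0]
    - [[0,0,6],0]
    - [[0,0,4],0]
    - [[0,0,3],0]
    - [[0,0,2],0]
    - [[0,0,2],0]
    - [[0,0,0],0]
  newtons: 25

```text
t: 8.35
ee_pos: [0.4873, -0.3723, 0.0369]
ee_rot: [0.999, -0.049, 0.002, 0.001]
wrist_force: [0.5, 3.6, 14.6]
opening: 0.0486
gripper_force: 76.0
```

Request:
move_arm:
  rows:
    - [[0,0,0],0]
    - [[0,0,0],0]
    - [[0,0,0],0]
    - [[0,0,0],0]
    - [[0,0,0],0]
    - [[0,0,0],0]
    - [[0,0,0],0]
  gripper: 100

```text
t: 9.05
ee_pos: [0.4845, -0.3721, 0.0342]
ee_rot: [0.999, -0.05, -0.0, -0.0]
wrist_force: [1.4, 0.3, 0.0]
opening: 0.0855
gripper_force: 0.0
```

Request:
move_arm:
  rows:
    - [[0,0,-15],0]
    - [[0,0,-35],0]
    - [[0,0,-45],0]
    - [[0,0,-45],0]
    - [[0,0,-30],0]
    - [[0,0,0],0]
  gripper: 100

```text
t: 9.65
ee_pos: [0.4871, -0.3739, 0.2109]
ee_rot: [0.999, -0.05, 0.005, 0.003]
wrist_force: [-0.2, 0.6, -0.4]
opening: 0.0855
gripper_force: 0.0
```

Run:
```python
from h import *
from fit import *
d=get_image("top"); P=cloud(d); s=read_state()
np.savez("t3.npz",**d)
w=get_image("wrist"); Q=cloud(w,s).reshape(-1,3)
Rz=R.from_euler("z",-5.7,degrees=True).as_matrix()
q=(Q-[.4939,-.3717,0])@Rz; k=(abs(q[:,0])<.08)&(abs(q[:,1])<.065)&(q[:,2]>.022)&(q[:,2]<.08); q=q[k]
A=np.c_[q[:,:2],np.ones(len(q))]; c=np.linalg.lstsq(A,q[:,2],rcond=None)[0]
print("stone",len(q),np.percentile(q,[1,50,99],axis=0),"slope",c)
v=np.load("v.npy"); M,o=frame(*v[:3])
# push: tool closed, tip on +y cheek face: sled x=-.008
y=.18-v[3]
print("prepush", o+M@[-.012,y+.03,.03])
cv2.imwrite("pics/w3.png",w["image"][:,:,::-1])
```

```text
stone 3826 [[-0.03905892 -0.02560491  0.03021578]
 [ 0.01360736 -0.00068095  0.03196507]
 [ 0.05937768  0.02325218  0.0336741 ]] slope [-0.00046151  0.00010421  0.03194927]
prepush [0.59615843 0.19369197 0.10211781]
```

The stone lies flat: its top is at 32 mm and its centre is about (10,-1) mm from the tray's middle. Next, the carriage.

```bash
python3 -c "
from h import *
go([.6003,.204,.21],8.27)"
```

```text
t 9.75 h0 -5.7 tilt 0.14 spin -13.97 shift [ 197.1 -553.7   -4. ]
```

Request:
move_arm:
  rows:
    - [[0,0,0],-7]
    - [[0,0,0],-7]
    - [[0,0,0],0]
  gripper: 0

```text
t: 10.05
ee_pos: [0.4837, -0.3715, 0.203]
ee_rot: [0.997, 0.073, -0.001, -0.001]
wrist_force: [-0.4, -0.6, -0.1]
opening: 0.0436
gripper_force: 0.0
```

Request:
move_arm:
  rows:
    - [[11,-30.7,-1],0]
    - [[11,-30.7,-1],0]
    - [[11,-30.7,-1],0]
    - [[11,-30.7,-1],0]
    - [[11,-30.7,-1],0]
    - [[11,-30.7,-1],0]
    - [[11,-30.7,-1],0]
    - [[11,-30.7,-1],0]
    - [[11,-30.7,-1],0]
    - [[11,-30.7,-1],0]
    - [[11,-30.7,-1],0]
    - [[11,-30.7,-1],0]
    - [[11,-30.7,-1],0]
    - [[11,-30.7,-1],0]
    - [[11,-30.7,-1],0]
    - [[11,-30.7,-1],0]
    - [[11,-30.7,-1],0]
    - [[11,-30.7,-1],0]
    - [[0,0,0],0]

```text
t: 11.95
ee_pos: [0.5996, 0.2096, 0.2215]
ee_rot: [0.997, 0.074, -0.001, -0.002]
wrist_force: [-0.7, 0.2, 1.0]
opening: 0.0001
gripper_force: 0.0
```

Run:
```python
from h import *
from fit import *
v=np.load("v.npy"); M,o=frame(*v[:3])
s=read_state(); print(s["ee_pos"],s["opening"])
w=get_image("wrist"); P=cloud(w,s).reshape(-1,3); sl=(P-o)@M
k=(sl[:,2]>.03)&(sl[:,2]<.05)&(sl[:,0]>-.028)&(sl[:,0]<.034)&(sl[:,1]>.1)&(sl[:,1]<.19); print("cheek",k.sum(),np.percentile(sl[k],[1,50,99],axis=0) if k.sum() else 0)
go([.6003,.204,.117],8.27)
```

```text
[0.59957074 0.20963721 0.22145949] 6.638176791505366e-05
cheek 2022 [[-0.02699436  0.10040655  0.03037458]
 [ 0.02342771  0.13240114  0.04249258]
 [ 0.03390995  0.15707967  0.04995485]]
t 12.0 h0 8.39 tilt 0.13 spin 0.12 shift [  0.2   2.5 104.2]
```

Request:
move_arm:
  rows:
    - [[0,0,25],0]
    - [[0,0,30],0]
    - [[0,0,30],0]
    - [[0,0,15],0]
    - [[0,0,4],0]
    - [[0,5,0],0]
    - [[0,8,0],0]
    - [[0,8,0],0]
    - [[0,8,0],0]
    - [[0,8,0],0]
    - [[0,8,0],0]
    - [[0,0,0],0]

```text
t: 13.2
ee_pos: [0.6078, 0.1579, 0.1191]
ee_rot: [0.997, 0.072, 0.001, -0.0]
wrist_force: [-0.3, 0.5, -0.4]
opening: -0.0001
gripper_force: 0.0
```

```bash
cat > car.py <<'E'
from h import *
from fit import *
v=np.load("v.npy"); M,o=frame(*v[:3])
s=read_state(); print("tool slide",((s["ee_pos"]-o)@M).round(4),s["wrist_force"].round(1),s["t"])
P=cloud(get_image("top")).reshape(-1,3); sl=(P-o)@M
p=P[(sl[:,0]<.06)&(sl[:,0]>-.105)&(sl[:,2]<.07)&(sl[:,2]>.02)&(abs(sl[:,1])<.2)]
# lug is clear of the gripper: fit q on lug and block
def f(q): 
    b=boxes(q)[7:]; s=(p-o)@M; return np.clip(np.min([abs(sd(s,x)) for x in b],0),0,.012).sum()
qs=np.arange(0,.27,.001); c=[f(q) for q in qs]; print("q",qs[np.argmin(c)])
k=(abs(sl[:,2]-.036)<.004)&(sl[:,0]<-.055)&(sl[:,0]>-.1)&(abs(sl[:,1])<.2); y=sl[k,1]; print("lug y",np.percentile(y,[2,98]),(np.percentile(y,2)+np.percentile(y,98))/2,k.sum())
E
python3 car.py
```

```text
tool slide [0.001  0.1513 0.0427] [-0.3  0.5 -0.4] 13.2
q 0.045
lug y [-0.14640201 -0.10383283] -0.12511742394984304 4
```

Request:
move_arm:
  rows:
    - [[0,8,0],0]
    - [[0,12,0],0]
    - [[0,15,0],0]
    - [[0,15,0],0]
    - [[0,15,0],0]
    - [[0,15,0],0]
    - [[0,15,0],0]
    - [[0,15,0],0]
    - [[0,15,0],0]
    - [[0,15,0],0]
    - [[0,12,0],0]
    - [[0,10,0],0]
    - [[0,8,0],0]
    - [[0,6,0],0]
    - [[0,4,0],0]
    - [[0,3,0],0]
    - [[0,3,0],0]
    - [[0,0,0],0]

```text
t: 15.05
ee_pos: [0.6339, -0.0245, 0.1186]
ee_rot: [0.997, 0.073, -0.0, -0.001]
wrist_force: [-1.6, 3.5, 3.0]
opening: 0.0004
gripper_force: 1.8
```

```bash
python3 car.py
```

```text
tool slide [ 0.0004 -0.0329  0.0424] [-1.6  3.5  3. ] 15.05
q 0.226Traceback (most recent call last):
  File "car.py", line 11, in <module>
    k=(abs(sl[:,2]-.036)<.004)&(sl[:,0]<-.055)&(sl[:,0]>-.1)&(abs(sl[:,1])<.2); y=sl[k,1]; print("lug y",np.percentile(y,[2,98]),(np.percentile(y,2)+np.percentile(y,98))/2,k.sum())
                                                                                                         ~~~~~~~~~~~~~^^^^^^^^^^
    return _quantile_unchecked(
        a, q, axis, out, overwrite_input, method, keepdims, weights)
    return _ureduce(a,
                    func=_quantile_ureduce_func,
    ...<5 lines>...
                    overwrite_input=overwrite_input,
                    method=method)
    r = func(a, **kwargs)
    result = _quantile(arr,
                       quantiles=q,
    ...<2 lines>...
                       out=out,
                       weights=wgt)
    slices_having_nans = np.isnan(arr[-1, ...])
                                  ~~~^^^^^^^^^
IndexError: index -1 is out of bounds for axis 0 with size 0
```

Request:
move_arm:
  rows:
    - [[0,4,0],0]
    - [[0,4,0],0]
    - [[0,4,0],0]
    - [[0,3,0],0]
    - [[0,2,0],0]
    - [[0,2,0],0]
    - [[0,1,0],0]
    - [[0,0,0],0]

```text
t: 15.9
ee_pos: [0.6371, -0.0458, 0.1183]
ee_rot: [0.997, 0.072, 0.0, 0.0]
wrist_force: [0.2, 1.8, 1.2]
opening: 0.0002
gripper_force: 0.7
```

```bash
sed -i '$d' car.py; sed -i 's/.001); c=/.0005); c=/' car.py; python3 car.py
```

```text
tool slide [ 0.0003 -0.0544  0.0421] [0.2 1.8 1.2] 15.9
q 0.2485
```

Request:
move_arm:
  rows:
    - [[0,1,0],0]
    - [[0,0,0],0]
    - [[0,0,0],0]

```text
t: 16.25
ee_pos: [0.6369, -0.0469, 0.1181]
ee_rot: [0.997, 0.072, -0.0, 0.0]
wrist_force: [0.4, 0.3, -0.1]
opening: 0.0001
gripper_force: 0.0
```

```bash
python3 car.py
```

```text
tool slide [-0.     -0.0555  0.042 ] [ 0.4  0.3 -0.1] 16.25
q 0.249
```

The contact force dropped to zero with the joint reading 0.249, so the carriage has clicked in. I'll retreat and go to the pin.

Request:
move_arm:
  rows:
    - [[0,-5,0],0]
    - [[0,-10,-15],0]
    - [[0,-10,-35],0]
    - [[0,0,-40],0]
    - [[0,0,-20],0]
    - [[0,0,0],6.8]
    - [[0,0,0],6.8]
    - [[0,0,0],0]
  gripper: 60

```text
t: 17.1
ee_pos: [0.6336, -0.0203, 0.2297]
ee_rot: [0.999, -0.046, 0.001, 0.0]
wrist_force: [-0.8, 0.5, 0.0]
opening: 0.0515
gripper_force: 0.0
```

```bash
python3 -c "
from h import *
go([.4016,.3737,.2],-5.3)"
```

```text
t 17.1 h0 -5.3 tilt 0.09 spin 0.0 shift [-267.4 -370.9   29.7]
```

Request:
move_arm:
  rows:
    - [[-19.1,-26.5,0],0]
    - [[-19.1,-26.5,0],0]
    - [[-19.1,-26.5,0],0]
    - [[-19.1,-26.5,0],0]
    - [[-19.1,-26.5,0],0]
    - [[-19.1,-26.5,0],0]
    - [[-19.1,-26.5,0],0]
    - [[-19.1,-26.5,0],0]
    - [[-19.1,-26.5,0],0]
    - [[-19.1,-26.5,0],0]
    - [[-19.1,-26.5,5],0]
    - [[-19.1,-26.5,5],0]
    - [[-19.1,-26.5,10],0]
    - [[-19.1,-26.5,10],0]
    - [[0,0,0],0]
    - [[0,0,0],0]

```text
t: 18.7
ee_pos: [0.4007, 0.3735, 0.1985]
ee_rot: [0.999, -0.044, -0.0, 0.0]
wrist_force: [0.5, 0.4, 0.5]
opening: 0.0514
gripper_force: 0.0
```

Run:
```python
from h import *
s=read_state(); w=get_image("wrist"); P=cloud(w,s); cv2.imwrite("pics/w4.png",w["image"][:,:,::-1])
p=P.reshape(-1,3); k=(np.hypot(p[:,0]-.4016,p[:,1]-.3737)<.025)&(p[:,2]>.09)&(p[:,2]<.102)
q=p[k]; print(k.sum(),np.percentile(q,[2,50,98],axis=0),cv2.minEnclosingCircle(q[:,:2].astype(np.float32)))
b=p[(abs(p[:,2]-.062)<.004)&(abs(p[:,0]-.45)<.12)&(abs(p[:,1]-.37)<.06)]; print("block",cv2.minAreaRect(b[:,:2].astype(np.float32)))
print(s["joints"].round(2)); go([.4016,.3737,.081],-5.3)
```

```text
725 [[0.38962186 0.36153062 0.09250975]
 [0.40268468 0.37367915 0.09685535]
 [0.41442953 0.38602476 0.09814997]] ((0.401581346988678, 0.37385088205337524), 0.013964504934847355)
block ((0.45086705684661865, 0.3691708445549011), (0.07013168931007385, 0.17095345258712769), 84.59919738769531)
[-0.55  0.35 -0.38  1.89  0.16  0.93 -2.67]
t 18.75 h0 -5.18 tilt 0.04 spin 0.12 shift [ -0.2  -1.1 117.7]
```

View pics/w4.png

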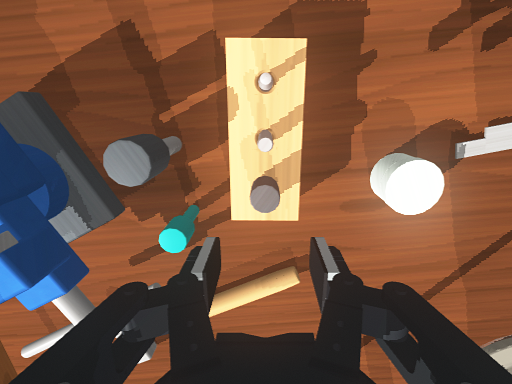

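The headed pin is at (265,195), at (0.4016, 0.3738) in the block's near hole with its head top at 97 mm. I'll grasp it high on the head.

Request:
move_arm:
  rows:
    - [[0,-1,20],0]
    - [[0,0,25],0]
    - [[0,0,30],0]
    - [[0,0,25],0]
    - [[0,0,12],0]
    - [[0,0,4],0]
    - [[0,0,0],0]

```text
t: 19.45
ee_pos: [0.4022, 0.3736, 0.0827]
ee_rot: [0.999, -0.046, 0.0, -0.0]
wrist_force: [-0.5, 0.3, 0.4]
opening: 0.0515
gripper_force: 0.0
```

Request:
move_arm:
  rows:
    - [[0,0,0],0]
    - [[0,0,0],0]
    - [[0,0,0],0]
    - [[0,0,0],0]
    - [[0,0,0],0]
  gripper: 0
  newtons: 40

```text
t: 19.95
ee_pos: [0.4023, 0.3744, 0.0837]
ee_rot: [0.999, -0.046, 0.001, -0.001]
wrist_force: [-1.1, -0.2, 6.4]
opening: 0.0267
gripper_force: 39.3
```

Request:
move_arm:
  rows:
    - [[0,0,-10],0]
    - [[0,0,-15],0]
    - [[0,0,-10],0]
    - [[0,0,-4],0]
    - [[0,0,0],0]

```text
t: 20.45
ee_pos: [0.402, 0.3742, 0.1224]
ee_rot: [0.999, -0.046, 0.001, -0.001]
wrist_force: [-0.5, 0.7, -1.6]
opening: 0.0267
gripper_force: 39.5
```

Grasped. I'll pre-tilt the pin 25° about the closing axis by dragging the head back with the tip still held in the block's hole, then lift clear and check.

Request:
move_arm:
  rows:
    - [[0,0,-5],0]
    - [[0,0,-3],0]
    - [[0,0,0],0]
    - [[-4,0,0],0]
    - [[-4,0,0],0]
    - [[-5,0,-0.5],0]
    - [[-5,0,0],0]
    - [[-5,0,0.5],0]
    - [[-4,0,0.7],0]
    - [[-4,0,0.7],0]
    - [[-4,0,0.8],0]
    - [[0,0,0],0]

```text
t: 21.65
ee_pos: [0.3674, 0.3769, 0.1272]
ee_rot: [0.999, -0.046, 0.001, -0.0]
wrist_force: [5.4, -0.6, -0.9]
opening: 0.0268
gripper_force: 39.6
```

Request:
move_arm:
  rows:
    - [[-4,0,-9],0]
    - [[-8,0,-18],0]
    - [[-8,0,-25],0]
    - [[0,0,-40],0]
    - [[0,0,-10],0]
    - [[0,0,0],0]

```text
t: 22.25
ee_pos: [0.3467, 0.3799, 0.2306]
ee_rot: [0.999, -0.046, 0.001, -0.001]
wrist_force: [0.8, -0.6, -1.3]
opening: 0.0267
gripper_force: 39.7
```

Run:
```python
from h import *
s=read_state(); w=get_image("wrist"); cv2.imwrite("pics/w5.png",w["image"][:,:,::-1]); np.savez("w5.npz",**w)
P=cloud(w,s); Mt=R.from_quat(s["ee_rot"]).as_matrix(); T=(P-s["ee_pos"])@Mt*1e3; T=T.reshape(-1,3)
k=(abs(T[:,1])<8)&(T[:,2]>-30)&(T[:,2]<90)&(abs(T[:,0])<70); q=T[k]
for z in range(-30,90,8):
    m=(q[:,2]>=z)&(q[:,2]<z+8)
    if m.sum()>3: print(z,m.sum(),q[m,0].min().round(1),np.median(q[m,0]).round(1),q[m,0].max().round(1),"y",q[m,1].min().round(1),q[m,1].max().round(1))
go([.56,-.12,.3],8.27)
```

```text
-22 496 1.8 9.4 14.6 y -7.9 7.7
-14 1017 -12.2 2.2 17.0 y -8.0 8.0
-6 383 13.5 17.1 20.9 y -8.0 8.0
2 346 16.7 20.3 23.9 y -7.9 8.0
10 137 20.1 22.8 24.7 y -8.0 7.7
18 64 18.8 21.0 22.7 y -5.7 5.2
26 188 17.3 22.6 25.6 y -6.7 6.7
34 184 19.6 25.6 29.4 y -6.9 7.0
42 154 21.9 29.0 32.0 y -6.5 7.1
50 151 26.9 32.2 35.6 y -6.8 6.7
58 98 29.0 35.2 37.4 y -7.0 6.9
66 4 36.6 37.0 37.2 y -1.2 1.1
t 22.3 h0 -5.28 tilt 0.01 spin -13.55 shift [139.7 524.4 -71. ]
```

View pics/w5.png

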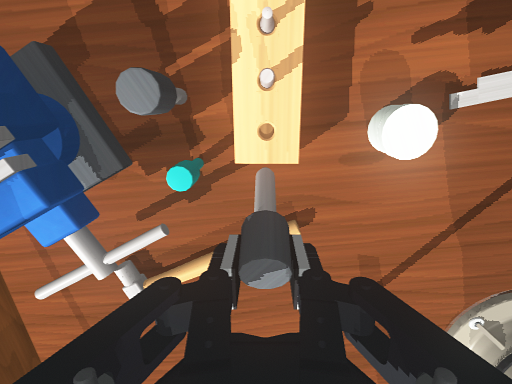

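The pin is held tilted about 22°, its tip at (265,175) ahead of the fingers and centred. I'll carry it to the fork.

Run:
```python
from h import *
go([.5275,-.1329,.21],8.27)
```

```text
t 22.3 h0 -5.28 tilt 0.01 spin -13.55 shift [105.7 532.5  19. ]
```

Request:
move_arm:
  rows:
    - [[0,0,0],-6.8]
    - [[0,0,0],-6.8]
    - [[0,0,0],0]

```text
t: 22.6
ee_pos: [0.3459, 0.3779, 0.2271]
ee_rot: [0.997, 0.073, -0.002, 0.001]
wrist_force: [-0.2, 0.3, -0.7]
opening: 0.0267
gripper_force: 39.7
```

Request:
move_arm:
  rows:
    - [[5.5,28,0],0]
    - [[5.5,28,0],0]
    - [[5.5,28,0],0]
    - [[5.5,28,0],0]
    - [[5.5,28,0],0]
    - [[5.5,28,0],0]
    - [[5.5,28,0],0]
    - [[5.5,28,0],0]
    - [[5.5,28,0],0]
    - [[5.5,28,0],0]
    - [[5.5,28,0],0]
    - [[5.5,28,0],0]
    - [[5.5,28,0],0]
    - [[5.5,28,0],0]
    - [[5.5,28,0],0]
    - [[5.5,28,5],0]
    - [[5.5,28,5],0]
    - [[5.5,28,5],0]
    - [[5.5,28,2],0]
    - [[0,0,0],0]

```text
t: 24.6
ee_pos: [0.5266, -0.1368, 0.2102]
ee_rot: [0.998, 0.068, -0.001, 0.001]
wrist_force: [-0.1, -0.3, -0.8]
opening: 0.0268
gripper_force: 39.8
```

```bash
cat > fk.py <<'E'
from h import *
from fit import *
v=np.load("v.npy"); M,o=frame(*v[:3])
s=read_state(); w=get_image("wrist"); P=cloud(w,s)
Mt=R.from_quat(s["ee_rot"]).as_matrix(); T=((P-s["ee_pos"])@Mt*1e3).reshape(-1,3); sl=((P-o)@M).reshape(-1,3)*1e3
# fork top plate
k=(abs(sl[:,2]-50)<4)&(abs(sl[:,0]+78)<30)&(abs(sl[:,1]+125)<30); print("fork z",np.median(sl[k,2]),k.sum(),np.percentile(sl[k],[1,99],axis=0).round(1).tolist(), cv2.minAreaRect(sl[k][:,:2].astype(np.float32)))
np.savez("fk.npz",sl=sl,T=T)
# pin shank
q=T[(abs(T[:,1])<9)&(T[:,2]>22)&(T[:,2]<72)&(T[:,0]>0.4*T[:,2]-14)&(T[:,0]<0.4*T[:,2]+20)]
best=None
from scipy.optimize import least_squares
def cyl(u):
    a=np.array([u[2],u[3],1]);a/=np.linalg.norm(a); d=q-[u[0],u[1],40]; return np.clip(np.linalg.norm(d-np.outer(d@a,a),axis=1)-7,-5,5)
r=least_squares(cyl,[22,0,.4,0],loss="soft_l1"); u=r.x; print("pin @z40",u.round(2),"tilt",np.degrees(np.arctan(u[2])),"n",len(q),np.median(abs(r.fun)),"zmax",np.percentile(q[:,2],99))
Tip=np.array([u[0]+u[2]*29,u[1]+u[3]*29,69])/1e3; tw=s["ee_pos"]+Mt@Tip
print("tip slide mm",((tw-o)@M*1e3).round(1)); h=o+M@[-.078,-.125,.05]; print("hole in tool",((h-s["ee_pos"])@Mt*1e3).round(1),"tip in tool",Tip*1e3)
im=w["image"][:,:,::-1].copy(); cv2.imwrite("pics/%s.png"%__import__("sys").argv[1],im[100:384,110:410].repeat(2,0).repeat(2,1))
E
python3 fk.py w6
```

```text
fork z 50.855167593085504 2294 [[-107.2, -146.8, 46.7], [-55.3, -103.7, 52.1]] ((-81.3546142578125, -125.31681823730469), (53.279869079589844, 44.00992965698242), 0.05783751234412193)
pin @z40 [20.21  0.11  0.41 -0.  ] tilt 22.239923241515232 n 841 0.21268093500320706 zmax 63.82872238205766
tip slide mm [ -72.1 -128.9  101.1]
hole in tool [ 48.4  -4.1 117.7] tip in tool [3.20688643e+01 1.90111788e-02 6.90000000e+01]
```

View pics/w6.png

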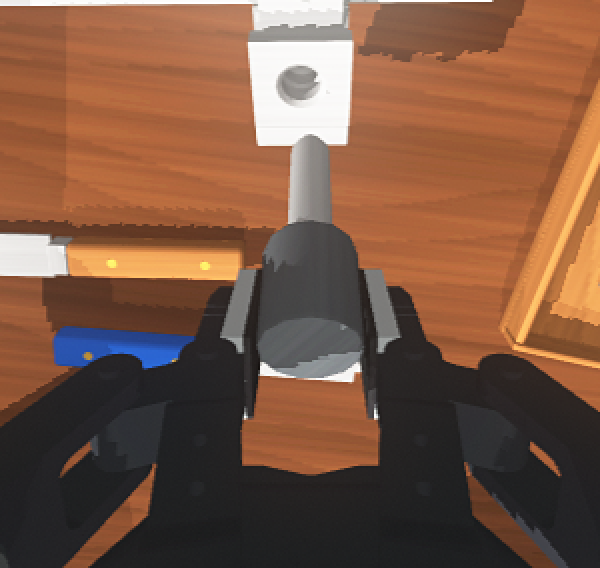

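The view shows the lock hole at (299,84) and the pin tip at (310,140), a few mm off in y. I'll approach to about 12 mm before the mouth and re-check.

Request:
move_arm:
  rows:
    - [[3,-1,10],0]
    - [[4,-1,14],0]
    - [[3,-1,10],0]
    - [[1.5,-1,3.7],0]
    - [[0,0,0],0]
    - [[0,0,0],0]
    - [[0,0,0],0]

```text
t: 25.35
ee_pos: [0.5381, -0.1269, 0.1749]
ee_rot: [0.997, 0.072, 0.0, 0.0]
wrist_force: [-0.5, -0.1, -0.8]
opening: 0.0271
gripper_force: 39.8
```

```bash
python3 fk.py w7
```

```text
fork z 50.85407551731721 2380 [[-106.9, -147.1, 46.3], [-55.2, -103.8, 52.2]] ((-81.35865783691406, -125.46217346191406), (44.08269119262695, 52.891761779785156), 89.98170471191406)
pin @z40 [20.23  0.14  0.41 -0.  ] tilt 22.125547820930983 n 843 0.21428550973615046 zmax 64.46753860362863
tip slide mm [ -75.2 -120.5   63.6]
hole in tool [35.2  4.5 82.6] tip in tool [3.20188759e+01 4.72048177e-02 6.90000000e+01]
```

View pics/w7.png

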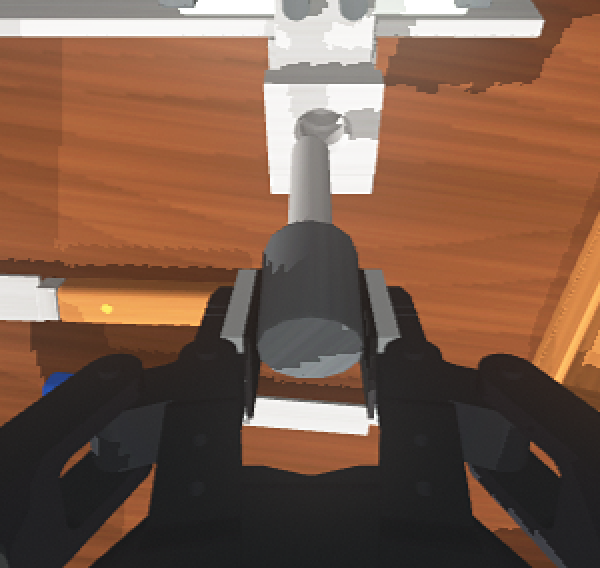

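Request:
move_arm:
  rows:
    - [[-1,2.4,0],0]
    - [[-1,2.3,0],0]
    - [[0,0,0],0]
    - [[1.7,0,3.6],0]
    - [[1.7,0,3.6],0]
    - [[1.7,0,3.6],0]
    - [[1.2,0,2.7],0]
    - [[1.2,0,2.7],0]
    - [[1.2,0,2.7],0]
    - [[0,0,0],0]
    - [[0,0,0],0]

```text
t: 26.5
ee_pos: [0.5451, -0.1305, 0.1554]
ee_rot: [0.997, 0.072, -0.0, 0.0]
wrist_force: [-0.0, 0.1, -0.7]
opening: 0.0267
gripper_force: 39.8
```

```bash
python3 fk.py w8
```

```text
fork z 50.85838835915611 2811 [[-106.9, -147.2, 46.5], [-55.1, -103.9, 52.5]] ((-81.23727416992188, -125.48342895507812), (44.000709533691406, 53.43791961669922), 89.88639068603516)
pin @z40 [ 2.027e+01  1.400e-01  4.200e-01 -1.000e-02] tilt 22.688213244066826 n 1097 0.3270816210197873 zmax 68.96242961704377
tip slide mm [ -77.3 -124.8   43.1]
hole in tool [28.8 -0.  63.1] tip in tool [32.39290154 -0.21452613 69.        ]
```

Request:
move_arm:
  rows:
    - [[1.7,0,3.6],0]
    - [[1.7,0,3.6],0]
    - [[1.7,0,3.6],0]
    - [[0,0,0],0]

```text
t: 26.95
ee_pos: [0.5501, -0.1296, 0.144]
ee_rot: [0.997, 0.073, -0.0, -0.0]
wrist_force: [-0.9, 0.3, -0.6]
opening: 0.0269
gripper_force: 39.8
```

Request:
move_arm:
  rows:
    - [[1.7,0,3.6],0]
    - [[1.7,0,3.6],0]
    - [[1.7,0,3.6],0]
    - [[0,0,0],0]

```text
t: 27.35
ee_pos: [0.5551, -0.1288, 0.1333]
ee_rot: [0.997, 0.073, -0.0, -0.0]
wrist_force: [-0.6, -0.1, -1.0]
opening: 0.0266
gripper_force: 39.8
```

Request:
move_arm:
  rows:
    - [[1.7,0,3.6],0]
    - [[1.7,0,3.6],0]
    - [[1.7,0,3.6],0]
    - [[1.7,0,3.6],0]
    - [[0,0,0],0]

```text
t: 27.85
ee_pos: [0.5618, -0.128, 0.1188]
ee_rot: [0.997, 0.072, -0.0, -0.0]
wrist_force: [-1.2, 0.6, -1.3]
opening: 0.0269
gripper_force: 39.8
```

Request:
move_arm:
  rows:
    - [[0.8,0,1.8],0]
    - [[0.8,0,1.8],0]
    - [[0,0,0],0]

```text
t: 28.15
ee_pos: [0.5632, -0.1279, 0.1155]
ee_rot: [0.997, 0.072, -0.0, -0.0]
wrist_force: [-1.8, -0.8, -3.6]
opening: 0.0264
gripper_force: 39.7
```

Only about 4 mm remains. I'll release partway so the pin drops, lift, and check.

Request:
move_arm:
  rows:
    - [[0,0,0],0]
    - [[0,0,0],0]
    - [[0,0,0],0]
    - [[0,0,0],0]
    - [[0,0,-10],0]
    - [[-5,0,-25],0]
    - [[-8,0,-25],0]
    - [[-8,0,-20],0]
    - [[0,0,0],0]
    - [[0,0,0],0]
  gripper: 70

```text
t: 29.15
ee_pos: [0.5431, -0.1309, 0.1967]
ee_rot: [0.997, 0.072, 0.001, 0.0]
wrist_force: [-0.4, 0.8, -0.7]
opening: 0.06
gripper_force: 0.0
```

```bash
cat > pin.py <<'E'
from h import *
from fit import *
v=np.load("v.npy"); M,o=frame(*v[:3])
s=read_state(); w=get_image("wrist"); P=cloud(w,s).reshape(-1,3); sl=(P-o)@M*1e3
k=(np.hypot(sl[:,0]+78,sl[:,1]+125)<18)&(sl[:,2]>75)&(sl[:,2]<100); q=sl[k]
print("head top z",np.percentile(q[:,2],[5,50,95]),len(q),"circle",cv2.minEnclosingCircle(q[:,:2].astype(np.float32)))
k2=(abs(sl[:,2]-50)<4)&(abs(sl[:,0]+78)<30)&(abs(sl[:,1]+125)<30); print("fork z",np.median(sl[k2,2]))
t=q[q[:,2]>np.percentile(q[:,2],50)-2]; c=np.linalg.lstsq(np.c_[t[:,:2],np.ones(len(t))],t[:,2],rcond=None)[0]; print("top tilt deg",np.degrees(np.arctan(c[:2])))
P2=cloud(get_image("top")).reshape(-1,3)
cv2.imwrite("pics/w9.png",w["image"][:,:,::-1]); print(s["t"],s["opening"])
E
python3 pin.py
```

```text
head top z [76.7891698  84.59862626 85.57852519] 979 circle ((-76.94564056396484, -125.89151000976562), 14.582221984863281)
fork z 50.846488382646264
top tilt deg [-0.71684062 -0.02297273]
29.15 0.059969578331743836
```

View pics/w9.png

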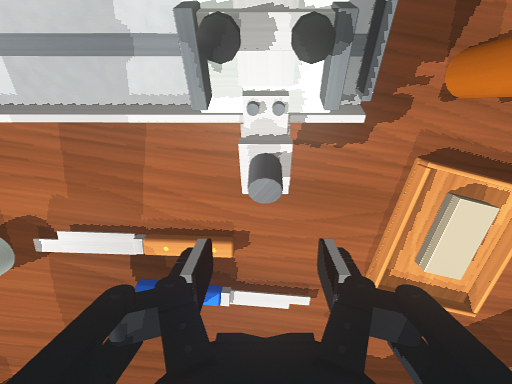

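The head is seated: its top is 34 mm above the fork, it is about 1 mm off centre and tilted under 1°. The stone is flat in the tray at (460,235), and the gripper is clear of everything.

```bash
python3 -c "
from h import *
print(job_done())"
```

```text
the job is handed in; nothing more can be done
None
```

The job is handed in, and the judge returned no verdict. By my last measurements the stone lies flat in the tray, the carriage sits in the felt wheel's station (joint about 0.249 m), and the pin's head is down on the fork; I didn't re-measure the bystanders, but I felt no stray contact.

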